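# Pack the lunch tray from the prep row

### The job

Pack the yellow lunch tray. Set the small white ceramic bowl in the large round well and then cover it with the lid that fits it, stand the short soy pitcher in the small round well, and lift the inner steel cup straight out of the outer one and stand it in the square well. Set things down upright without dropping them, and leave the tall pitcher, the large lid and the outer cup where they are.

Things in the scene. Friction and masses are not known exactly. Their poses are not given: they have to be found in the camera images.
- pitcher: Short soy pitcher to be packed: upright clear glass cylinder 42 mm in diameter (plain glass from the underside to 57 mm up), black flip cap, 85 mm tall in all, about 140 g. Stands in the row of things across the table. Origin: centre of the underside; z up.
- tall_pitcher: Look-alike to leave: the same kind of glass pitcher, 52 mm in diameter and 145 mm tall. Origin: centre of the underside; z up.
- bowl: Small white ceramic bowl, open, 62 mm outer diameter (56 mm at the foot), 45 mm tall, wall 4 mm (mouth 54 mm), about 160 g, stands in the row without a lid. Origin: centre of the underside; z up.
- lid: Lid of the bowl: white plastic disc 68 mm across, 5 mm thick (top at 12 mm), on a plug 40 mm across, 7 mm deep, that enters the bowl. On top a grey upright grip bar 12 mm wide (along the lid's x), 34 mm long (y), 22 mm tall. Lies plug down in the row, 34 mm tall in all, 40 g. Origin: centre of the plug's underside, z up; seated, 38 mm above the bowl's origin.
- large_lid: Look-alike to leave: a larger lid of the same form, disc 92 mm in diameter, plug 64 mm, same grip bar. Origin: centre of the underside; z up.
- cup_inner: Inner steel cup to be packed: 62 mm outer diameter (52 mm at the foot), 50 mm tall, about 90 g. At the start it stands loosely nested in the outer cup, its origin 12 mm above that of the outer cup, so that its top 32 mm stick out above the outer cup's rim. Origin: centre of the underside; z up.
- cup_outer: Outer steel cup, to be left: 77 mm outer diameter, 30 mm tall, wall 3 mm, inner floor at 12 mm, seen from above as a rim around the inner cup. Stands in the row, about 220 g. Origin: centre of the underside; z up.
- well_large: Large round well, for the bowl: 90 mm outer, 82 mm inner diameter, rim 9 mm tall, inner floor 3 mm above its origin, which is the centre of its underside, 6 mm above the table. Fixed. The three wells stand 105 mm apart, in any order, in a row along their y axis, on a fixed yellow tray 120 mm (x) by 335 mm (y), edge 12 mm above the table.
- well_small: Small round well of the same tray, for the short pitcher: 70 mm outer and 62 mm inner diameter; heights, origin and axes as for the large well.
- well_square: Square well of the same tray, for the inner cup: 80 mm outer and 72 mm inner width; heights, origin and axes as for the large well.
Things that resemble listed ones, but are neither listed nor needed, are in the scene too. Leave any purple or red look-alike of the bowl alone.

How it is judged:
By the outcome, as a careful person would: the job done as asked, in the order asked, and still so for the second after the job is handed in, with the robot touching nothing.
It also fails if it takes over 118 s, if anything falls off the work surface, if the arm or the gripper's body presses on something with over 40 N, if the wrist force passes 120 N, or if a joint passes its speed limit or range.

### The arm

A 6-joint arm with a two-finger parallel gripper is mounted at the origin on the work surface. World frame = base frame: x ahead of the robot, y to its left, z up, the work surface at z = 0. Lengths are in m, angles in degrees, forces in N, time in s.
With the tool pointing down it reaches from about 0.25 to 0.775 m from the base axis. Payload 4 kg.
Tool frame: the origin (TCP) lies where the fingers leave the gripper's body, on its centre line; the fingertips stand 73 mm ahead of it and the grasp point (between the pads) lies 54 mm ahead of it; z points along the fingers, y is the line along which they close (so a half turn about z gives the same grasp; the last joint's range is limited). The gripper opens to 85 mm and grips with 20 to 120 N. Pads are 22 mm wide; open, the fingers measure 114 mm over their backs; the gripper's body (76 mm by 85 mm) begins 54 mm behind the grasp point. The pads swing forward as they close: fully open they stand 13 mm farther back than shut.
Start: joints at [-75.923, 4.996, 78.535, -0, 96.463, -5.907], TCP at [0.188, -0.517, 0.304] pointing down, gripper open.
Joint ranges: [-177.83, 177.83], [-43.37, 116.18], [15.69, 146.23], [-61.86, 241.86], [9.47, 152.12], [-147.06, 147.06]. Speed limits (degrees/s): [159.86, 159.86, 180, 180, 180, 180].

### API

Orientations are given as a 3x3 rotation matrix whose columns are the frame's x, y, z axes.
In Python, from station import readout, viewer, ticket gives the robot as it stands.
- The arm moves only by the shell command python3 -m handwheel 'ROWS' [FORCE]. ROWS is JSON, a list of rows, each an object with "angular": the turn, a rotation vector about the tool's x, y, z in degrees, a list of three; "delta_pos": the shift along the tool's x, y, z in m, a list of three; "fingers": the finger opening in m, from 0 to 0.0854. In form: [{"angular": [ax, ay, az], "delta_pos": [x, y, z], "fingers": fingers}, ...]. A call has 1 to 8 rows; each row is the pose to reach, as a shift and turn from the pose commanded when the call began, along the tool's axes at that moment; what a row does not reach only later rows make up. A row lasts 1/10 s, in which the tool goes at most 50 mm and 8.59 degrees, less where a joint would pass 70% of its speed; a pose out of reach is approached as far as the arm can. A call with a gripper value outside its range is refused whole. The fingers move at their own pace and stop on an object; FORCE is the grip in N (left out, the last holds). Time passes only in rows, so rows that repeat a pose let the fingers close. It gives the time, the measured TCP pose, the force, the opening and the grip force at its end, in the units of the state.
- readout.observe(): the state, without advancing time (a new reading comes with each control period).
- viewer.read_camera(name): name is "scene" or "top" or "wrist"; returns (picture, depth): 400x640x3 uint8, red, green, blue; 400x640 float32, m along the optical axis (not along the pixel's ray), 0 where there is no reading.
- viewer.camera_params(name): a dict with "camera_matrix" (3x3 intrinsics, pixels), "k1" (the pictures are not rectified: a ray, as slopes to the right and down, at radius r is drawn at 1 + k1 r^2 times it, then the intrinsics apply), "pose" (4x4, takes a point from camera to world coordinates); the wrist camera has in their place "mount" (4x4, takes a point from camera to tool coordinates, whose origin is the TCP and whose axes are the flange's). Camera axes: x right, y down, z forward; pixel columns grow to the right and rows downward; lengths in m; the calibration is good to about 2 mm. A picture is of the moment at which its call begins: read the wrist's pose just before it. camera_params takes no time and is no camera call.
- ticket.hand_in(): hands the job in; it is judged then, once.
The state is a dict: "clock": time; "joint_positions": joint angles; "dq": joint speeds; "joint_torque": joint torques, N m; "tcp_pos": TCP position; "tcp_rot": TCP orientation; "wrist_force": force on the tool from outside, world axes, zero at the start; "moment": the same for the moment, N m; "finger_gap": finger opening in m; "grasp_force": force on a finger pad.
Only numpy, scipy, OpenCV 4.12 (cv2) and the standard library are available. Lean on these libraries where they do the work, as an engineer would, in place of code of your own. Each camera call takes 0.05 s, during which the arm holds its last target. There are 200 camera calls.

## Working session

There is one attempt and no reset: what is moved stays moved. The work goes in short steps, Python scripts to look and compute and a shell command to move; the robot and the scene stay as the last step left them, time stands still between calls to the robot, and variables do not carry over. Pictures are saved under pics/ and viewed, at most 14 in all, crops included, and the job is handed in when it is done.

```bash
ls; mkdir -p pics; python3 - <<'E'
from station import readout, viewer
import cv2,json,numpy as np
np.set_printoptions(precision=4,suppress=True)
s=readout.observe();print(s)
for n in("scene","top"):
    p,d=viewer.read_camera(n);cv2.imwrite(f"pics/{n}0.png",p[:,:,::-1]);np.save(f"pics/{n}0.npy",d);print(n,viewer.camera_params(n))
print(viewer.camera_params("wrist"))
E
```

```text
pics
{'clock': 0.0, 'joint_positions': array([-75.9241,   5.0399,  78.6285,   0.002 ,  96.4623,  -5.9077]), 'dq': array([-0.0498, -0.0646,  0.0539, -0.0904,  0.0102, -0.0195]), 'joint_torque': array([ -0.0002, -35.1868, -31.3276,  -0.0001,   0.0108,  -0.    ]), 'tcp_pos': array([ 0.1879, -0.5165,  0.3027]), 'tcp_rot': array([[ 0.9398,  0.3418, -0.0005],
       [ 0.3418, -0.9398,  0.0022],
       [ 0.0003, -0.0023, -1.    ]]), 'wrist_force': array([0.6973, 0.3317, 0.3835]), 'moment': array([-0.0049,  0.0096,  0.0308]), 'grasp_force': 0.0, 'finger_gap': 0.08539245266162192}
scene {'camera_matrix': array([[371.3762,   0.    , 320.5013],
       [  0.    , 371.3762, 200.8063],
       [  0.    ,   0.    ,   1.    ]]), 'k1': -0.043181568773482455, 'pose': array([[-0.2691,  0.5967, -0.756 ,  1.1846],
       [ 0.9631,  0.1598, -0.2167,  0.2134],
       [-0.0085, -0.7864, -0.6176,  0.6239],
       [ 0.    ,  0.    ,  0.    ,  1.    ]])}
top {'camera_matrix': array([[484.4819,   0.    , 323.5239],
       [  0.    , 484.4819, 189.5223],
       [  0.    ,   0.    ,   1.    ]]), 'k1': 0.015925307392028767, 'pose': array([[ 0.0171, -0.9927,  0.1191,  0.2881],
       [-0.9998, -0.018 , -0.0063,  0.0198],
       [ 0.0084, -0.119 , -0.9929,  1.2168],
       [ 0.    ,  0.    ,  0.    ,  1.    ]])}
{'camera_matrix': array([[358.8435,   0.    , 316.77  ],
       [  0.    , 358.8435, 205.5456],
       [  0.    ,   0.    ,   1.    ]]), 'k1': 0.006608303805828384, 'mount': array([[ 0.0001, -0.9535, -0.3013,  0.0771],
       [ 1.    ,  0.0003, -0.0006,  0.0002],
       [ 0.0007, -0.3013,  0.9535, -0.0706],
       [ 0.    ,  0.    ,  0.    ,  1.    ]])}
```

View pics/scene0.png

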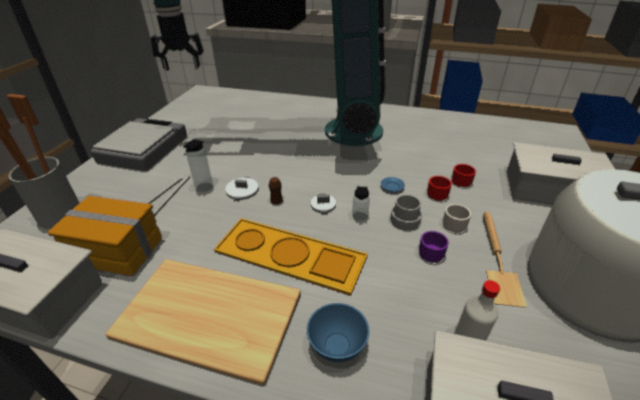

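View pics/top0.png

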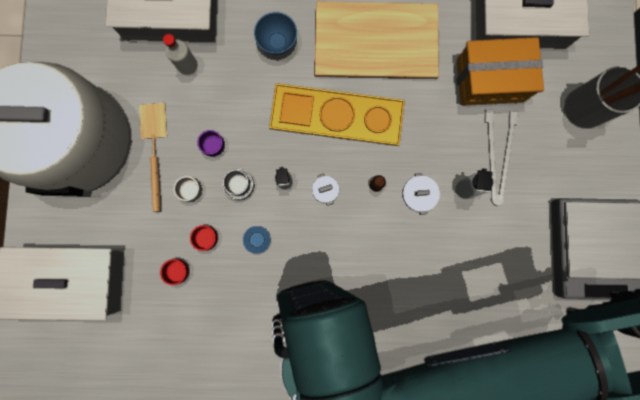

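Top view row: bowl (187,188) white; nested cups (238,184); short pitcher (283,178); small lid (325,189); brown pepper thing (377,183), unlisted; large lid (421,193); tall pitcher (465,185). Tray wells: square (296,108), large (337,114), small (378,120). I'll confirm these in a crop.

```bash
cat > h.py <<'E'
import numpy as np,cv2
from station import readout,viewer
np.set_printoptions(precision=4,suppress=True)
def ray(c,u,v):
    K=c["camera_matrix"];k=c["k1"]
    return np.append(cv2.undistortPoints(np.array([[[u,v]]],float),K,np.array([k,0,0,0,0.]))[0,0],1)
def campose(name,s=None):
    c=viewer.camera_params(name)
    if name!="wrist": return c,c["pose"]
    T=np.eye(4);T[:3,:3]=s["tcp_rot"];T[:3,3]=s["tcp_pos"];return c,T@c["mount"]
def at_z(name,u,v,z,s=None):
    c,P=campose(name,s);d=P[:3,:3]@ray(c,u,v);o=P[:3,3];return o+d*(z-o[2])/d[2]
def at_d(name,u,v,dep,s=None):
    c,P=campose(name,s);return P[:3,3]+P[:3,:3]@ray(c,u,v)*dep
def cloud(name,dep,s=None):
    c,P=campose(name,s);v,u=np.nonzero(dep>0)
    r=cv2.undistortPoints(np.stack([u,v],1).astype(float)[:,None],c["camera_matrix"],np.array([c["k1"],0,0,0,0.]))[:,0]
    X=np.full(dep.shape+(3,),np.nan);z=dep[v,u]
    X[v,u]=P[:3,3]+(np.c_[r,np.ones(len(r))]*z[:,None])@P[:3,:3].T
    return X
def rel(target,yaw,s=None):
    "tool-frame shift to a world TCP target (tool down); yaw = world angle of tool x wanted"
    s=s or readout.observe();R=s["tcp_rot"]
    y=np.degrees(np.arctan2(R[1,0],R[0,0]))
    return R.T@(np.array(target)-s["tcp_pos"]), -(yaw-y)
E
python3 - <<'E'
from h import *
p=cv2.imread("pics/top0.png")[70:260,140:500];cv2.imwrite("pics/c1.png",cv2.resize(p,None,fx=2.2,fy=2.2,interpolation=cv2.INTER_CUBIC))
d=np.load("pics/top0.npy");X=cloud("top",d)
for n,u,v,z in[("bowl",187,188,.045),("cup",238,184,.062),("pit",283,178,.085),("lid",325,189,.012),("blid",421,193,.012),("tall",465,185,.145),("sq",296,108,.012),("large",337,114,.012),("small",378,120,.012),("table",300,250,0)]:
    w=X[v-2:v+3,u-2:u+3].reshape(-1,3); print(n,at_z("top",u,v,z),np.nanmedian(w,0))
# objects above table
m=(X[...,2]>.008)&(X[...,2]<.2)
m[260:]=0
k,l,st,ce=cv2.connectedComponentsWithStats(m.astype(np.uint8))
for i in range(1,k):
    if 60<st[i,4]<1500:
        P=X[l==i];print(ce[i],st[i],"zmax",np.nanpercentile(P[:,2],98),"mid",(P.min(0)+P.max(0))[:2]/2,"ext",np.ptp(P,axis=0)[:2])
E
```

```text
bowl [0.4264 0.3438 0.045 ] [0.431  0.3547 0.005 ]
cup [0.4363 0.2178 0.062 ] [0.442  0.2256 0.0166]
pit [0.4496 0.1086 0.085 ] [0.4496 0.1085 0.0852]
lid [0.4341 0.0085 0.012 ] [0.4313 0.0086 0.0323]
blid [ 0.4283 -0.2322  0.012 ] [ 0.4258 -0.2277  0.033 ]
tall [ 0.4326 -0.3027  0.145 ] [ 0.4404 -0.3196  0.0887]
sq [0.641 0.086 0.012] [0.6419 0.0861 0.0096]
large [ 0.6274 -0.0189  0.012 ] [ 0.6282 -0.0191  0.0093]
small [ 0.6137 -0.1237  0.012 ] [ 0.6142 -0.1241  0.0085]
table [0.2814 0.068  0.    ] [ 0.2814  0.0681 -0.0001]
[274.9719  31.5844] [ 254   12   43   43 1208] zmax 0.057328882760057036 mid [0.8229 0.1408] ext [0.1082 0.1058]
[312.8987 107.1245] [ 269   83  136   63 1333] zmax 0.017678411639479134 mid [ 0.6277 -0.0184] ext [0.1555 0.344 ]
[336.7688 113.5125] [319  95  37  39 718] zmax 0.017419898936124282 mid [ 0.6283 -0.0189] ext [0.0999 0.092 ]
[377.9278 118.9165] [364 105  32  30 443] zmax 0.018071479420920362 mid [ 0.6159 -0.1276] ext [0.0766 0.0801]
[339.3265 135.6367] [289 127  99  17 245] zmax 0.01559983532429551 mid [ 0.5733 -0.0223] ext [0.0373 0.2498]
[210.3172 1
[... 590 characters left out ...]
59436226 mid [ 0.4277 -0.2324] ext [0.1037 0.0916]
[325.2778 188.9149] [312 174  27  31 576] zmax 0.03586381351557777 mid [0.4342 0.0084] ext [0.0761 0.0654]
[377.5808 182.6364] [370 175  16  16 198] zmax 0.0764910373514202 mid [ 0.4489 -0.1198] ext [0.033  0.0319]
[187.003  188.3811] [174 176  28  26 328] zmax 0.04775042186523177 mid [0.4258 0.3463] ext [0.061  0.0611]
[203.0825 237.4476] [190 225  28  26 315] zmax 0.048219906740694686 mid [0.3081 0.3005] ext [0.0609 0.0607]
[255.832  239.3884] [243 226  28  28 363] zmax 0.017142099476527655 mid [0.3055 0.1756] ext [0.0666 0.067 ]
[ 58.6477 253.3724] [   0  247  123   13 1493] zmax 0.10037832926198986 mid [0.2654 0.6206] ext [0.0287 0.2494]
```

View pics/c1.png

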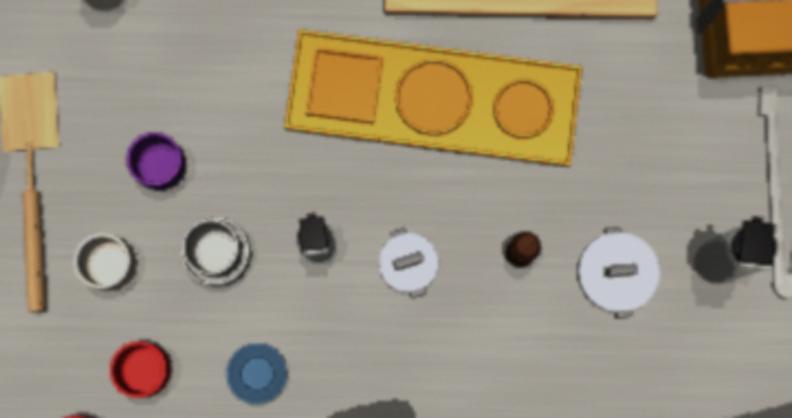

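Confirmed by the crop: the white bowl at crop (105,262); red and purple look-alikes are elsewhere, and the blue disc at (257,373) is not the lid. The lid is the small white disc at (408,262), grip bar from (393,266) to (424,255). Next, a wrist view from above the row.

```bash
python3 -m handwheel '[{"angular":[0,0,20],"delta_pos":[0.52,-0.52,-0.017],"fingers":0.085},{"angular":[0,0,20],"delta_pos":[0.52,-0.52,-0.017],"fingers":0.085},{"angular":[0,0,20],"delta_pos":[0.52,-0.52,-0.017],"fingers":0.085},{"angular":[0,0,20],"delta_pos":[0.52,-0.52,-0.017],"fingers":0.085},{"angular":[0,0,20],"delta_pos":[0.52,-0.52,-0.017],"fingers":0.085},{"angular":[0,0,20],"delta_pos":[0.52,-0.52,-0.017],"fingers":0.085},{"angular":[0,0,20],"delta_pos":[0.52,-0.52,-0.017],"fingers":0.085},{"angular":[0,0,20],"delta_pos":[0.52,-0.52,-0.017],"fingers":0.085}]'
python3 -c "
from h import *
print(*rel([.5,.15,.32],0),readout.observe()['joint_positions'])"
```

```text
clock: 0.9
tcp_pos: [0.3571, -0.1527, 0.3129]
tcp_rot: [[1.0, -0.001, 0.0], [-0.001, -1.0, -0.0], [0.0, 0.0, -1.0]]
wrist_force: [1.1, -0.4, -0.1]
finger_gap: 0.0851
grasp_force: 0.0
[ 0.1426 -0.3028 -0.0071] -0.048523990720425 [-31.5263 -16.2066  96.9106   0.0023  99.2802  58.5225]
```

```bash
python3 -m handwheel '[{"angular":[0,0,0],"delta_pos":[0.14,-0.3,-0.007],"fingers":0.085},{"angular":[0,0,0],"delta_pos":[0.14,-0.3,-0.007],"fingers":0.085},{"angular":[0,0,0],"delta_pos":[0.14,-0.3,-0.007],"fingers":0.085},{"angular":[0,0,0],"delta_pos":[0.14,-0.3,-0.007],"fingers":0.085},{"angular":[0,0,0],"delta_pos":[0.14,-0.3,-0.007],"fingers":0.085},{"angular":[0,0,0],"delta_pos":[0.14,-0.3,-0.007],"fingers":0.085},{"angular":[0,0,0],"delta_pos":[0.14,-0.3,-0.007],"fingers":0.085},{"angular":[0,0,0],"delta_pos":[0.14,-0.3,-0.007],"fingers":0.085}]'
python3 - <<'E'
from h import *
import pickle
s=readout.observe();p,d=viewer.read_camera("wrist")
cv2.imwrite("pics/w1.png",p[:,:,::-1]);pickle.dump((s,d),open("w1.pkl","wb"))
X=cloud("wrist",d,s)
m=(X[...,2]>.008)&(X[...,2]<.17)
k,l,st,ce=cv2.connectedComponentsWithStats(m.astype(np.uint8))
for i in range(1,k):
    if st[i,4]>200:
        P=X[l==i];zt=np.nanpercentile(P[:,2],95);T=P[P[:,2]>zt-.006]
        print(ce[i],st[i],"z",zt,"mid",(P.min(0)+P.max(0))[:2]/2,"topmid",(T.min(0)+T.max(0))[:2]/2,"ext",np.ptp(T,axis=0)[:2])
E
```

```text
clock: 1.7
tcp_pos: [0.4977, 0.1486, 0.3187]
tcp_rot: [[1.0, 0.005, -0.002], [0.005, -1.0, 0.001], [-0.002, -0.001, -1.0]]
wrist_force: [-0.3, -0.1, -0.3]
finger_gap: 0.0848
grasp_force: 0.0
[451.7377  84.1143] [ 313    0  327  117 2196] z 0.013586167316367762 mid [ 0.6039 -0.0126] topmid [ 0.6039 -0.0126] ext [0.104  0.3315]
[384.9069  31.0193] [ 338    0   96   68 5330] z 0.0160270943373972 mid [0.6272 0.0858] topmid [0.627  0.0858] ext [0.0587 0.0865]
[494.1477  36.882 ] [ 447    0   98   82 6473] z 0.015618891904244037 mid [ 0.621  -0.0217] topmid [ 0.6209 -0.0196] ext [0.0716 0.0893]
[601.4037  44.1153] [ 562    4   78   81 4692] z 0.01571485319921503 mid [ 0.6182 -0.1226] topmid [ 0.6171 -0.1226] ext [0.069 0.071]
[164.6573 123.9206] [ 130   92   76   67 2594] z 0.04630097281341808 mid [0.543  0.2935] topmid [0.543  0.2936] ext [0.0607 0.0617]
[ 57.368  204.0135] [  25  104   65  171 2891] z 0.020686176878272566 mid [0.4662 0.431 ] topmid [0.4555 0.4311] ext [0.1673 0.0321]
[244.8833 221.0797] [ 208  182   76   79 4541] z 0.06259087808106595 mid [0.4466 0.2241] topmid [0.4433 0
[... 250 characters left out ...]
pmid [0.4365 0.0074] ext [0.019  0.0331]
[597.8501 224.7012] [ 543  196   97   69 3383] z 0.07376755438957018 mid [ 0.4266 -0.1631] topmid [ 0.4506 -0.1203] ext [0.0267 0.0272]
[132.0343 233.9249] [  97  202   73   65 2797] z 0.04605256630890493 mid [0.4279 0.3454] topmid [0.4279 0.3454] ext [0.0614 0.0614]
[294.2897 322.0152] [ 267  297   56   48 1450] z 0.015022962248559165 mid [0.3074 0.1752] topmid [0.3074 0.1752] ext [0.0677 0.0673]
[208.3072 334.7031] [196 309  22  48 293] z 0.04599823936285164 mid [0.3009 0.2789] topmid [0.2988 0.279 ] ext [0.0371 0.0188]
[ 13.9311 357.1085] [   0  340   39   50 1088] z 0.06115136747706554 mid [0.2667 0.5219] topmid [0.2655 0.5027] ext [0.0179 0.008 ]
```

View pics/w1.png

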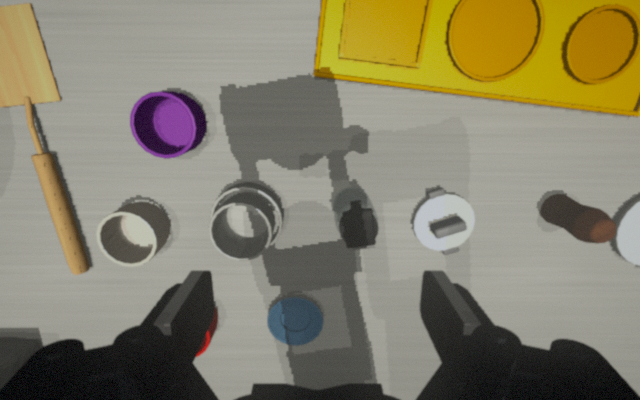

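The wrist view shows the bowl at (132,234), the nested cups (245,221), the short pitcher (355,219), the lid (443,221) with its bar at (447,225), and the tray at top right. Next: bar yaw, tray yaw, fingertip depth and the pitcher's glass.

```bash
python3 - <<'E'
from h import *
import pickle
s,d=pickle.load(open("w1.pkl","rb"));X=cloud("wrist",d,s);Xt=cloud("top",np.load("pics/top0.npy"))
for nm,A in(("w",X),("t",Xt)):
    P=A.reshape(-1,3);P=P[np.isfinite(P[:,0])]
    B=P[(abs(P[:,0]-.435)<.05)&(abs(P[:,1]-.008)<.05)]
    b=B[B[:,2]>.028];r=cv2.minAreaRect((b[:,:2]*1000).astype(np.float32));print(nm,"bar",r,np.median(b,0),len(b))
    q=B[(B[:,2]>.007)&(B[:,2]<.02)];print("  disc",cv2.minEnclosingCircle((q[:,:2]*1000).astype(np.float32)),(q.min(0)+q.max(0))/2,np.ptp(q,axis=0))
    G=P[(abs(P[:,0]-.45)<.05)&(abs(P[:,1]-.11)<.045)]
    for a,c in((.01,.03),(.03,.055),(.06,.075),(.075,.095)):
        g=G[(G[:,2]>a)&(G[:,2]<c)]
        if len(g): print("  pit",a,len(g),g.min(0),g.max(0))
    W=P[(P[:,0]>.55)&(P[:,2]>.0135)&(P[:,2]<.022)&(abs(P[:,0]-.63)<.09)&(abs(P[:,1]+.02)<.17)]
    for n,c in(("sq",(.641,.086)),("lg",(.6275,-.019)),("sm",(.615,-.124))):
        w=W[(abs(W[:,:2]-c)<.05).all(1)];w=w[np.hypot(*(w[:,:2]-c).T)<.056];print("  ",n,len(w),cv2.minAreaRect((w[:,:2]*1000).astype(np.float32)))
# fingers in tool frame
T=(X-s["tcp_pos"])@s["tcp_rot"]
for sl in(slice(130,215),slice(420,500)):
    F=T[265:400,sl].reshape(-1,3);F=F[np.isfinite(F[:,0])&(F[:,2]<.12)]
    print("finger max z",np.percentile(F[:,2],[90,98,99.5]),"y",F[F[:,2]>F[:,2].max()-.01][:,1].min(),F[F[:,2]>F[:,2].max()-.01][:,1].max())
E
```

```text
w bar ((435.88848876953125, 7.388310432434082), (12.302393913269043, 33.670780181884766), 18.901166915893555) [0.4369 0.0081 0.0339] 371
  disc ((435.7768859863281, 7.553823947906494), 40.20952224731445) [0.4361 0.0075 0.0136] [0.079  0.0668 0.0128]
  pit 0.01 184 [0.4517 0.0928 0.01  ] [0.475  0.131  0.0298]
  pit 0.03 272 [0.4513 0.0924 0.0301] [0.4749 0.131  0.055 ]
  pit 0.06 178 [0.4433 0.0911 0.0601] [0.4803 0.13   0.075 ]
  pit 0.075 1424 [0.4334 0.0926 0.0755] [0.4802 0.1281 0.088 ]
   sq 920 ((630.7982788085938, 85.7902603149414), (80.98770904541016, 58.45675277709961), 83.33109283447266)
   lg 968 ((620.3812255859375, -19.61579132080078), (70.59095001220703, 89.33949279785156), 0.0728142186999321)
   sm 1038 ((617.3680419921875, -122.26832580566406), (68.60498809814453, 67.95210266113281), 18.380615234375)
t bar ((433.9358825683594, 8.190196990966797), (11.667089462280273, 31.92363739013672), 20.926288604736328) [0.4339 0.0086 0.0331] 65
  disc ((428.2965087890625, 13.423730850219727), 47.59720230102539) [0.4342 0.0124 0.0132] [0.0761 0.0785 0.0121]
  pit 0.01 20 [0.4322 0.0907 0.0104] [0.456  0.1278 0.0296]
  pit 0.03 25 [0.4318 0.0915 0.0314] [0.4595 0.1239 0.0544]
  pit 0.06 21 [0.4334 0.0932 0.0603] [0.4676 0.1295 0.075 ]
  pit 0.075 226 [0.4331 0.0946 0.0752] [0.4774 0.1281 0.0931]
   sq 160 ((640.4488525390625, 85.90403747558594), (80.09933471679688, 80.38226318359375), 83.07572174072266)
   lg 130 ((627.9839477539062, -18.8853759765625), (87.04637145996094, 86.67932891845703), 1.0105849504470825)
   sm 93 ((615.978515625, -121.9245376586914), (66.45195770263672, 67.61054229736328), 58.26640319824219)
finger max z [0.0461 0.0549 0.0576] y -0.05574522201501746 -0.04202007881565347
finger max z [0.0467 0.055  0.0577] y 0.041958123811093886 0.05531298428810712
```

```bash
python3 -m handwheel '[{"angular":[0,0,-68],"delta_pos":[-0.07,-0.196,0.13],"fingers":0.085},{"angular":[0,0,-68],"delta_pos":[-0.07,-0.196,0.13],"fingers":0.085},{"angular":[0,0,-68],"delta_pos":[-0.07,-0.196,0.13],"fingers":0.085},{"angular":[0,0,-68],"delta_pos":[-0.07,-0.196,0.13],"fingers":0.085},{"angular":[0,0,-68],"delta_pos":[-0.07,-0.196,0.13],"fingers":0.085},{"angular":[0,0,-68],"delta_pos":[-0.07,-0.196,0.13],"fingers":0.085},{"angular":[0,0,-68],"delta_pos":[-0.07,-0.196,0.13],"fingers":0.085},{"angular":[0,0,-68],"delta_pos":[-0.07,-0.196,0.13],"fingers":0.085}]' 40
python3 -c "
from h import *
print(*rel([.427,.3458,.15],83),readout.observe()['joint_positions'])"
```

```text
clock: 2.55
tcp_pos: [0.4269, 0.3401, 0.1896]
tcp_rot: [[0.37, 0.929, -0.001], [0.929, -0.37, -0.002], [-0.002, -0.0, -1.0]]
wrist_force: [0.1, -0.3, -0.2]
finger_gap: 0.0849
grasp_force: 0.0
[ 0.0054 -0.002   0.0396] -14.71548132608197 [32.6132  7.4078 89.0284 -0.047  83.6575 54.3339]
```

```bash
python3 -m handwheel '[{"angular":[0,0,-15],"delta_pos":[0.005,-0.002,0.04],"fingers":0.085},{"angular":[0,0,-15],"delta_pos":[0.005,-0.002,0.04],"fingers":0.085},{"angular":[0,0,-15],"delta_pos":[0.005,-0.002,0.04],"fingers":0.085},{"angular":[0,0,-15],"delta_pos":[0.005,-0.002,0.04],"fingers":0.085},{"angular":[0,0,-15],"delta_pos":[0.005,-0.002,0.04],"fingers":0.085}]'
python3 -c "
from h import *
print(*rel([.427,.3458,.082],83))"
```

```text
clock: 3.05
tcp_pos: [0.4279, 0.3463, 0.1514]
tcp_rot: [[0.125, 0.992, 0.002], [0.992, -0.125, 0.001], [0.001, 0.002, -1.0]]
wrist_force: [-0.2, -0.4, -0.4]
finger_gap: 0.0847
grasp_force: 0.0
[-0.0007 -0.0009  0.0694] -0.15975951836618663
```

Good; descend to TCP z = 0.082 and close.

```bash
python3 -m handwheel '[{"angular":[0,0,0],"delta_pos":[0,-0.001,0.035],"fingers":0.085},{"angular":[0,0,0],"delta_pos":[0,-0.001,0.06],"fingers":0.085},{"angular":[0,0,0],"delta_pos":[0,-0.001,0.069],"fingers":0.085},{"angular":[0,0,0],"delta_pos":[0,-0.001,0.069],"fingers":0.085},{"angular":[0,0,0],"delta_pos":[0,-0.001,0.069],"fingers":0.05},{"angular":[0,0,0],"delta_pos":[0,-0.001,0.069],"fingers":0.05},{"angular":[0,0,0],"delta_pos":[0,-0.001,0.069],"fingers":0.05},{"angular":[0,0,0],"delta_pos":[0,-0.001,0.069],"fingers":0.05}]' 40
python3 -m handwheel '[{"angular":[0,0,0],"delta_pos":[0,0,0],"fingers":0.05},{"angular":[0,0,0],"delta_pos":[0,0,0],"fingers":0.05},{"angular":[0,0,0],"delta_pos":[0,0,0],"fingers":0.05},{"angular":[0,0,0],"delta_pos":[0,0,-0.01],"fingers":0.05},{"angular":[0,0,0],"delta_pos":[0,0,-0.03],"fingers":0.05},{"angular":[0,0,0],"delta_pos":[0,0,-0.06],"fingers":0.05},{"angular":[0,0,0],"delta_pos":[0,0,-0.09],"fingers":0.05},{"angular":[0,0,0],"delta_pos":[0,0,-0.12],"fingers":0.05}]' 40
python3 -c "
from h import *
print(*rel([.629,-.019,.16],83))"
```

```text
clock: 3.85
tcp_pos: [0.4275, 0.3477, 0.0835]
tcp_rot: [[0.122, 0.992, 0.004], [0.992, -0.122, 0.003], [0.003, 0.004, -1.0]]
wrist_force: [0.1, 0.4, 6.8]
finger_gap: 0.0611
grasp_force: 44.2
clock: 4.65
tcp_pos: [0.4256, 0.3465, 0.202]
tcp_rot: [[0.122, 0.993, -0.001], [0.993, -0.122, -0.001], [-0.001, -0.001, -1.0]]
wrist_force: [-0.5, 1.0, -0.8]
finger_gap: 0.0614
grasp_force: 44.0
[-0.3378  0.2466  0.042 ] -0.012869246906390686
```

```bash
python3 -m handwheel '[{"angular":[0,0,0],"delta_pos":[-0.02,0.015,0],"fingers":0.05},{"angular":[0,0,0],"delta_pos":[-0.06,0.044,0],"fingers":0.05},{"angular":[0,0,0],"delta_pos":[-0.1,0.073,0],"fingers":0.05},{"angular":[0,0,0],"delta_pos":[-0.14,0.102,0],"fingers":0.05},{"angular":[0,0,0],"delta_pos":[-0.18,0.131,0],"fingers":0.05},{"angular":[0,0,0],"delta_pos":[-0.22,0.161,0],"fingers":0.05},{"angular":[0,0,0],"delta_pos":[-0.26,0.19,0],"fingers":0.05},{"angular":[0,0,0],"delta_pos":[-0.29,0.212,0],"fingers":0.05}]'
python3 -m handwheel '[{"angular":[0,0,0],"delta_pos":[-0.025,0.018,0.01],"fingers":0.05},{"angular":[0,0,0],"delta_pos":[-0.042,0.03,0.03],"fingers":0.05},{"angular":[0,0,0],"delta_pos":[-0.048,0.035,0.05],"fingers":0.05},{"angular":[0,0,0],"delta_pos":[-0.048,0.035,0.06],"fingers":0.05},{"angular":[0,0,0],"delta_pos":[-0.048,0.035,0.06],"fingers":0.05},{"angular":[0,0,0],"delta_pos":[-0.048,0.035,0.06],"fingers":0.05}]'
python3 -c "
from h import *
print(*rel([.629,-.019,.0935],83))"
```

```text
clock: 5.45
tcp_pos: [0.6016, 0.0302, 0.2009]
tcp_rot: [[0.124, 0.992, -0.001], [0.992, -0.124, -0.001], [-0.001, -0.001, -1.0]]
wrist_force: [0.2, 0.9, -1.2]
finger_gap: 0.0614
grasp_force: 44.0
clock: 6.05
tcp_pos: [0.6298, -0.018, 0.1416]
tcp_rot: [[0.121, 0.993, -0.0], [0.993, -0.121, 0.0], [0.0, -0.0, -1.0]]
wrist_force: [0.4, -0.4, -2.0]
finger_gap: 0.0608
grasp_force: 44.0
[-0.0011 -0.0007  0.0481] 0.03617176538288902
```

```bash
python3 -m handwheel '[{"angular":[0,0,0],"delta_pos":[-0.001,-0.001,0.02],"fingers":0.05},{"angular":[0,0,0],"delta_pos":[-0.001,-0.001,0.035],"fingers":0.05},{"angular":[0,0,0],"delta_pos":[-0.001,-0.001,0.043],"fingers":0.05},{"angular":[0,0,0],"delta_pos":[-0.001,-0.001,0.045],"fingers":0.05},{"angular":[0,0,0],"delta_pos":[-0.001,-0.001,0.046],"fingers":0.05},{"angular":[0,0,0],"delta_pos":[-0.001,-0.001,0.047],"fingers":0.05},{"angular":[0,0,0],"delta_pos":[-0.001,-0.001,0.047],"fingers":0.05}]'
```

```text
clock: 6.75
tcp_pos: [0.6293, -0.0198, 0.0949]
tcp_rot: [[0.122, 0.993, 0.001], [0.993, -0.122, -0.0], [-0.0, 0.001, -1.0]]
wrist_force: [-0.4, 0.7, -0.7]
finger_gap: 0.0611
grasp_force: 44.0
```

```bash
python3 -m handwheel '[{"angular":[0,0,0],"delta_pos":[0,0,0.001],"fingers":0.05},{"angular":[0,0,0],"delta_pos":[0,0,0.002],"fingers":0.05},{"angular":[0,0,0],"delta_pos":[0,0,0.002],"fingers":0.05}]'; python3 -m handwheel '[{"angular":[0,0,0],"delta_pos":[0,0,0.001],"fingers":0.05},{"angular":[0,0,0],"delta_pos":[0,0,0.001],"fingers":0.05}]'
```

```text
clock: 7.05
tcp_pos: [0.6292, -0.0198, 0.0926]
tcp_rot: [[0.122, 0.992, 0.001], [0.992, -0.122, -0.0], [-0.0, 0.001, -1.0]]
wrist_force: [-1.0, -0.0, 0.7]
finger_gap: 0.0613
grasp_force: 44.1
clock: 7.25
tcp_pos: [0.6292, -0.0198, 0.0925]
tcp_rot: [[0.122, 0.993, 0.001], [0.993, -0.122, -0.0], [-0.0, 0.001, -1.0]]
wrist_force: [-2.0, -0.2, 5.0]
finger_gap: 0.061
grasp_force: 44.5
```

```bash
python3 -m handwheel '[{"angular":[0,0,0],"delta_pos":[0,0,0],"fingers":0.068},{"angular":[0,0,0],"delta_pos":[0,0,0],"fingers":0.078},{"angular":[0,0,0],"delta_pos":[0,0,0],"fingers":0.085},{"angular":[0,0,0],"delta_pos":[0,0,-0.02],"fingers":0.085},{"angular":[0,0,0],"delta_pos":[0,0,-0.06],"fingers":0.085},{"angular":[0,0,0],"delta_pos":[0,0,-0.1],"fingers":0.085},{"angular":[0,0,0],"delta_pos":[0,0,-0.1],"fingers":0.085},{"angular":[0,0,0],"delta_pos":[0,0,-0.1],"fingers":0.085}]'
python3 - <<'E'
from h import *
s=readout.observe();p,d=viewer.read_camera("wrist")
X=cloud("wrist",d,s);P=X.reshape(-1,3)
q=P[(abs(P[:,0]-.629)<.06)&(abs(P[:,1]+.02)<.06)&(P[:,2]>.045)&(P[:,2]<.07)]
print(len(q),(q.min(0)+q.max(0))/2,np.ptp(q,axis=0),np.percentile(q[:,2],[5,50,95]))
p,d=viewer.read_camera("top");P=cloud("top",d).reshape(-1,3)
q=P[(abs(P[:,0]-.629)<.06)&(abs(P[:,1]+.02)<.06)&(P[:,2]>.045)&(P[:,2]<.06)];print(len(q),(q.min(0)+q.max(0))/2,np.ptp(q,axis=0))
print(*rel([.4352,.0078,.16],109.5),s["tcp_pos"])
E
```

```text
clock: 8.05
tcp_pos: [0.6296, -0.0198, 0.1927]
tcp_rot: [[0.122, 0.993, 0.003], [0.993, -0.122, -0.0], [-0.0, 0.003, -1.0]]
wrist_force: [-0.1, 0.1, -0.2]
finger_gap: 0.0848
grasp_force: 0.0
2547 [ 0.6289 -0.0213  0.0508] [0.0613 0.0619 0.0115] [0.0463 0.0539 0.0552]
81 [ 0.628  -0.0199  0.0518] [0.0499 0.0596 0.0134]
[ 0.0036 -0.1948  0.03  ] -26.515004914558673 [ 0.6296 -0.0198  0.1927]
```

```bash
python3 -m handwheel '[{"angular":[0,0,-8],"delta_pos":[0.003,-0.045,0],"fingers":0.05},{"angular":[0,0,-16],"delta_pos":[0.003,-0.09,0],"fingers":0.05},{"angular":[0,0,-24],"delta_pos":[0.003,-0.14,0],"fingers":0.05},{"angular":[0,0,-26.5],"delta_pos":[0.003,-0.18,0.01],"fingers":0.05},{"angular":[0,0,-26.5],"delta_pos":[0.0036,-0.195,0.03],"fingers":0.05},{"angular":[0,0,-26.5],"delta_pos":[0.0036,-0.195,0.03],"fingers":0.05},{"angular":[0,0,-26.5],"delta_pos":[0.0036,-0.195,0.03],"fingers":0.05}]'
python3 - <<'E'
from h import *
s=readout.observe();p,d=viewer.read_camera("wrist");cv2.imwrite("pics/w2.png",p[:,:,::-1])
P=cloud("wrist",d,s).reshape(-1,3)
b=P[(abs(P[:,0]-.435)<.03)&(abs(P[:,1]-.008)<.03)&(P[:,2]>.028)&(P[:,2]<.04)]
print(len(b),cv2.minAreaRect((b[:,:2]*1000).astype(np.float32)),np.median(b,0))
print(*rel([.4352,.0078,.088],109.5,s))
E
```

```text
clock: 8.85
tcp_pos: [0.4355, 0.0077, 0.1601]
tcp_rot: [[-0.333, 0.943, -0.002], [0.943, 0.333, 0.0], [0.001, -0.002, -1.0]]
wrist_force: [0.2, -0.1, -0.5]
finger_gap: 0.0502
grasp_force: 0.0
1104 ((435.0257568359375, 6.999981880187988), (11.995139122009277, 33.34491729736328), 19.164018630981445) [0.4345 0.0083 0.0341]
[ 0.0002 -0.0002  0.0721] -0.020683941986533227
```

View pics/w2.png

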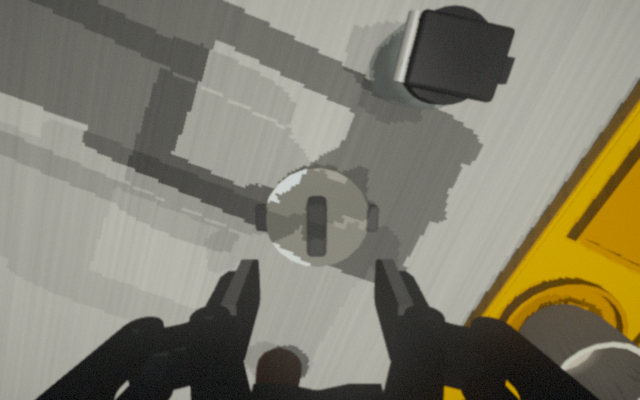

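The bar at (316,225) lies centred and parallel between the fingers. Grasp it.

```bash
python3 -m handwheel '[{"angular":[0,0,0],"delta_pos":[0,0,0.035],"fingers":0.05},{"angular":[0,0,0],"delta_pos":[0,0,0.06],"fingers":0.05},{"angular":[0,0,0],"delta_pos":[0,0,0.071],"fingers":0.05},{"angular":[0,0,0],"delta_pos":[0,0,0.071],"fingers":0.05},{"angular":[0,0,0],"delta_pos":[0,0,0.071],"fingers":0.005},{"angular":[0,0,0],"delta_pos":[0,0,0.071],"fingers":0.005},{"angular":[0,0,0],"delta_pos":[0,0,0.071],"fingers":0.005},{"angular":[0,0,0],"delta_pos":[0,0,0.071],"fingers":0.005}]' 30
python3 -m handwheel '[{"angular":[0,0,0],"delta_pos":[0,0,0],"fingers":0.005},{"angular":[0,0,0],"delta_pos":[0,0,0],"fingers":0.005},{"angular":[0,0,0],"delta_pos":[0,0,0],"fingers":0.005}]'
python3 -m handwheel '[{"angular":[0,0,0],"delta_pos":[0,0,-0.01],"fingers":0.005},{"angular":[0,0,0],"delta_pos":[0,0,-0.03],"fingers":0.005},{"angular":[0,0,0],"delta_pos":[0,0,-0.06],"fingers":0.005},{"angular":[0,0,0],"delta_pos":[0,0,-0.1],"fingers":0.005},{"angular":[0,0,0],"delta_pos":[0,0,-0.11],"fingers":0.005},{"angular":[0,0,0],"delta_pos":[0,0,-0.11],"fingers":0.005}]'
python3 -c "
from h import *
print(*rel([.629,-.0205,.165],83))"
```

```text
clock: 9.7
tcp_pos: [0.4371, 0.0075, 0.0918]
tcp_rot: [[-0.334, 0.943, 0.004], [0.943, 0.334, -0.001], [-0.002, 0.004, -1.0]]
wrist_force: [0.1, 0.1, 5.7]
finger_gap: 0.0108
grasp_force: 31.9
clock: 10.0
tcp_pos: [0.4371, 0.0075, 0.0918]
tcp_rot: [[-0.334, 0.943, 0.004], [0.943, 0.334, -0.001], [-0.002, 0.004, -1.0]]
wrist_force: [-0.0, -0.2, 5.7]
finger_gap: 0.0114
grasp_force: 32.2
clock: 10.6
tcp_pos: [0.4367, 0.0076, 0.2024]
tcp_rot: [[-0.334, 0.943, 0.005], [0.943, 0.334, -0.001], [-0.002, 0.004, -1.0]]
wrist_force: [-0.1, 0.4, -0.5]
finger_gap: 0.0112
grasp_force: 31.4
[-0.0906  0.1718  0.0383] 26.487040932918305
```

```bash
python3 -m handwheel '[{"angular":[0,0,0],"delta_pos":[-0.012,0.022,0],"fingers":0.005},{"angular":[0,0,0],"delta_pos":[-0.031,0.06,0],"fingers":0.005},{"angular":[0,0,0],"delta_pos":[-0.053,0.1,0],"fingers":0.005},{"angular":[0,0,0],"delta_pos":[-0.074,0.14,0],"fingers":0.005},{"angular":[0,0,0],"delta_pos":[-0.0855,0.163,0],"fingers":0.005},{"angular":[0,0,0],"delta_pos":[-0.0906,0.172,0.015],"fingers":0.005},{"angular":[0,0,0],"delta_pos":[-0.0906,0.172,0.03],"fingers":0.005},{"angular":[0,0,0],"delta_pos":[-0.0906,0.172,0.03],"fingers":0.005}]'
python3 - <<'E'
from h import *
s=readout.observe();p,d=viewer.read_camera("wrist");cv2.imwrite("pics/w3.png",p[:,:,::-1])
print(*rel([.629,-.0205,.145],109.5,s))
E
```

```text
clock: 11.4
tcp_pos: [0.6253, -0.02, 0.1642]
tcp_rot: [[-0.334, 0.943, -0.011], [0.943, 0.334, 0.001], [0.005, -0.01, -1.0]]
wrist_force: [-0.6, 0.1, -0.9]
finger_gap: 0.0112
grasp_force: 31.4
[-0.0018  0.0036  0.0191] -0.01624696967429884
```

View pics/w3.png

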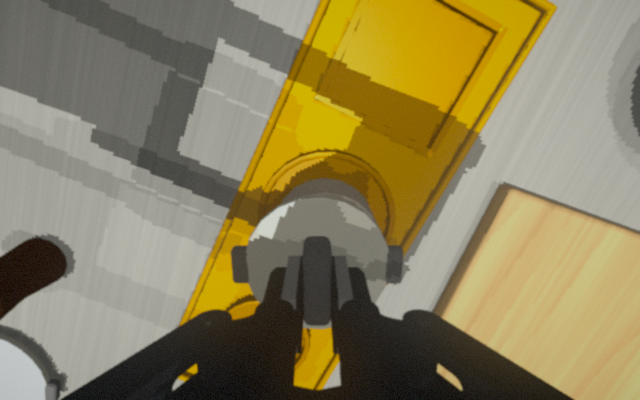

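The lid, held at (317,250), hangs level over the bowl. Lower it.

```bash
python3 -m handwheel '[{"angular":[0,0,0],"delta_pos":[0,0.001,0.008],"fingers":0.005},{"angular":[0,0,0],"delta_pos":[0,0.001,0.015],"fingers":0.005},{"angular":[0,0,0],"delta_pos":[0,0.001,0.02],"fingers":0.005},{"angular":[0,0,0],"delta_pos":[0,0.001,0.02],"fingers":0.005},{"angular":[0,0,0],"delta_pos":[0,0.001,0.02],"fingers":0.005}]'
python3 -c "
from h import *
print(*rel([.629,-.0205,.139],109.5))"
```

```text
clock: 11.95
tcp_pos: [0.629, -0.02, 0.1503]
tcp_rot: [[-0.334, 0.943, 0.0], [0.943, 0.334, -0.0], [-0.0, 0.0, -1.0]]
wrist_force: [0.0, 0.3, -0.2]
finger_gap: 0.0112
grasp_force: 31.4
[-0.0004 -0.0002  0.0113] -0.01683125088277393
```

```bash
python3 -m handwheel '[{"angular":[0,0,0],"delta_pos":[0,0,0.004],"fingers":0.005},{"angular":[0,0,0],"delta_pos":[0,0,0.008],"fingers":0.005},{"angular":[0,0,0],"delta_pos":[0,0,0.01],"fingers":0.005},{"angular":[0,0,0],"delta_pos":[0,0,0.011],"fingers":0.005},{"angular":[0,0,0],"delta_pos":[0,0,0.011],"fingers":0.005}]'; python3 -m handwheel '[{"angular":[0,0,0],"delta_pos":[0,0,0.001],"fingers":0.005},{"angular":[0,0,0],"delta_pos":[0,0,0.001],"fingers":0.005}]'
```

```text
clock: 12.45
tcp_pos: [0.6291, -0.02, 0.1391]
tcp_rot: [[-0.334, 0.943, 0.0], [0.943, 0.334, -0.0], [-0.0, -0.0, -1.0]]
wrist_force: [-0.3, -0.6, 0.2]
finger_gap: 0.0108
grasp_force: 31.3
clock: 12.65
tcp_pos: [0.6293, -0.02, 0.1389]
tcp_rot: [[-0.334, 0.943, 0.001], [0.943, 0.334, -0.0], [-0.0, 0.001, -1.0]]
wrist_force: [-2.0, -0.2, 4.0]
finger_gap: 0.0107
grasp_force: 31.7
```

```bash
python3 -m handwheel '[{"angular":[0,0,0],"delta_pos":[0,0,0],"fingers":0.025},{"angular":[0,0,0],"delta_pos":[0,0,0],"fingers":0.04},{"angular":[0,0,0],"delta_pos":[0,0,0],"fingers":0.05},{"angular":[0,0,0],"delta_pos":[0,0,-0.02],"fingers":0.05},{"angular":[0,0,0],"delta_pos":[0,0,-0.05],"fingers":0.06},{"angular":[0,0,0],"delta_pos":[0,0,-0.07],"fingers":0.085},{"angular":[0,0,0],"delta_pos":[0,0,-0.07],"fingers":0.085}]'
python3 - <<'E'
from h import *
s=readout.observe();p,d=viewer.read_camera("wrist")
P=cloud("wrist",d,s).reshape(-1,3)
P=P[(abs(P[:,0]-.629)<.06)&(abs(P[:,1]+.02)<.05)]
b=P[(P[:,2]>.075)&(P[:,2]<.1)];print("bar",len(b),cv2.minAreaRect((b[:,:2]*1000).astype(np.float32)),np.median(b,0))
q=P[(P[:,2]>.052)&(P[:,2]<.07)];print("disc",(q.min(0)+q.max(0))/2,np.ptp(q,axis=0),np.percentile(q[:,2],[10,50,90]))
print(*rel([.4534,.111,.20],173))
E
```

```text
clock: 13.35
tcp_pos: [0.6308, -0.0202, 0.2124]
tcp_rot: [[-0.334, 0.943, 0.008], [0.943, 0.334, -0.001], [-0.004, 0.007, -1.0]]
wrist_force: [0.7, -0.5, -0.1]
finger_gap: 0.0848
grasp_force: 0.0
bar 1042 ((628.8600463867188, -19.788484573364258), (11.710103988647461, 33.50144958496094), 19.640718460083008) [ 0.6286 -0.0185  0.0811]
disc [ 0.6291 -0.0202  0.0622] [0.0795 0.0676 0.0154] [0.0586 0.0595 0.0603]
[ 0.1825 -0.1227  0.0091] -63.51444354064624
```

Lid seated (bar top 0.081, disc top about 0.059, level). Now the pitcher.

```bash
python3 -m handwheel '[{"angular":[0,0,-8],"delta_pos":[0.03,-0.02,0],"fingers":0.085},{"angular":[0,0,-16],"delta_pos":[0.07,-0.047,0],"fingers":0.085},{"angular":[0,0,-24],"delta_pos":[0.11,-0.074,0],"fingers":0.085},{"angular":[0,0,-32],"delta_pos":[0.145,-0.098,0],"fingers":0.085},{"angular":[0,0,-40],"delta_pos":[0.17,-0.114,0],"fingers":0.085},{"angular":[0,0,-48],"delta_pos":[0.18,-0.122,0],"fingers":0.085},{"angular":[0,0,-56],"delta_pos":[0.1815,-0.1225,0],"fingers":0.085},{"angular":[0,0,-63.5],"delta_pos":[0.1815,-0.1225,0.005],"fingers":0.085}]' 40
python3 -m handwheel '[{"angular":[0,0,0],"delta_pos":[0,0,0],"fingers":0.085},{"angular":[0,0,0],"delta_pos":[0,0,0],"fingers":0.085},{"angular":[0,0,0],"delta_pos":[0,0,0],"fingers":0.085}]'
python3 - <<'E'
from h import *
s=readout.observe();p,d=viewer.read_camera("wrist");cv2.imwrite("pics/w4.png",p[:,:,::-1])
P=cloud("wrist",d,s).reshape(-1,3)
G=P[(abs(P[:,0]-.45)<.05)&(abs(P[:,1]-.11)<.045)]
for a,c in((.01,.03),(.03,.055),(.06,.075),(.075,.095)):
    g=G[(G[:,2]>a)&(G[:,2]<c)]
    if len(g): print("  pit",a,len(g),g.min(0),g.max(0))
print(*rel([.4534,.111,.093],173))
E
```

```text
clock: 14.2
tcp_pos: [0.452, 0.1107, 0.2016]
tcp_rot: [[-0.993, 0.115, -0.002], [0.115, 0.993, -0.0], [0.002, -0.0, -1.0]]
wrist_force: [-0.3, -0.4, 0.7]
finger_gap: 0.0851
grasp_force: 0.0
clock: 14.5
tcp_pos: [0.453, 0.1101, 0.2024]
tcp_rot: [[-0.992, 0.124, -0.001], [0.124, 0.992, -0.0], [0.001, -0.0, -1.0]]
wrist_force: [-0.9, -0.3, 0.4]
finger_gap: 0.0852
grasp_force: 0.0
  pit 0.01 293 [0.4329 0.0893 0.01  ] [0.4505 0.1304 0.0299]
  pit 0.03 484 [0.4327 0.09   0.0301] [0.4509 0.1305 0.055 ]
  pit 0.06 466 [0.4339 0.0903 0.06  ] [0.4586 0.1294 0.0749]
  pit 0.075 3637 [0.4326 0.0918 0.0751] [0.4803 0.1276 0.0874]
[-0.0003  0.001   0.1097] -0.11340521945456317
```

View pics/w4.png

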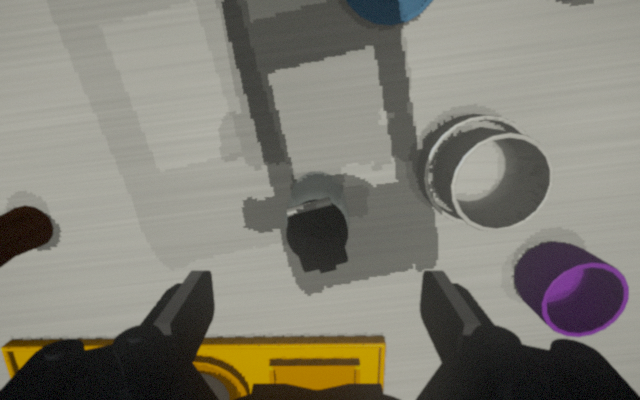

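The pitcher's cap at (317,235) is centred between the fingers, spout along the image column, clear of the pads. Descend and grip.

```bash
python3 -m handwheel '[{"angular":[0,0,0],"delta_pos":[0,0.001,0.03],"fingers":0.085},{"angular":[0,0,0],"delta_pos":[0,0.001,0.06],"fingers":0.085},{"angular":[0,0,0],"delta_pos":[0,0.001,0.09],"fingers":0.085},{"angular":[0,0,0],"delta_pos":[0,0.001,0.106],"fingers":0.085},{"angular":[0,0,0],"delta_pos":[0,0.001,0.109],"fingers":0.085},{"angular":[0,0,0],"delta_pos":[0,0.001,0.109],"fingers":0.03},{"angular":[0,0,0],"delta_pos":[0,0.001,0.109],"fingers":0.03},{"angular":[0,0,0],"delta_pos":[0,0.001,0.109],"fingers":0.03}]' 40
python3 -m handwheel '[{"angular":[0,0,0],"delta_pos":[0,0,0],"fingers":0.03},{"angular":[0,0,0],"delta_pos":[0,0,0],"fingers":0.03},{"angular":[0,0,0],"delta_pos":[0,0,0],"fingers":0.03},{"angular":[0,0,0],"delta_pos":[0,0,0],"fingers":0.03}]'
python3 -m handwheel '[{"angular":[0,0,0],"delta_pos":[0,0,-0.01],"fingers":0.03},{"angular":[0,0,0],"delta_pos":[0,0,-0.03],"fingers":0.03},{"angular":[0,0,0],"delta_pos":[0,0,-0.06],"fingers":0.03},{"angular":[0,0,0],"delta_pos":[0,0,-0.1],"fingers":0.03},{"angular":[0,0,0],"delta_pos":[0,0,-0.13],"fingers":0.03},{"angular":[0,0,0],"delta_pos":[0,0,-0.14],"fingers":0.03},{"angular":[0,0,0],"delta_pos":[0,0,-0.14],"fingers":0.03}]'
python3 -c "
from h import *
print(*rel([.6163,-.1232,.14],173))"
```

```text
clock: 15.35
tcp_pos: [0.4543, 0.1112, 0.0957]
tcp_rot: [[-0.992, 0.122, 0.003], [0.122, 0.992, 0.0], [-0.003, 0.0, -1.0]]
wrist_force: [-1.8, -3.5, 1.4]
finger_gap: 0.0434
grasp_force: 0.4
clock: 15.75
tcp_pos: [0.4544, 0.1113, 0.0959]
tcp_rot: [[-0.993, 0.122, 0.004], [0.122, 0.993, 0.0], [-0.004, 0.001, -1.0]]
wrist_force: [-0.4, -0.3, 5.9]
finger_gap: 0.0407
grasp_force: 41.1
clock: 16.45
tcp_pos: [0.4537, 0.1113, 0.2355]
tcp_rot: [[-0.993, 0.122, 0.003], [0.122, 0.993, 0.0], [-0.003, 0.001, -1.0]]
wrist_force: [-0.5, -0.7, -1.9]
finger_gap: 0.0409
grasp_force: 40.7
[-0.1898 -0.213   0.0959] -0.011811779805043443
```

```bash
python3 -m handwheel '[{"angular":[0,0,0],"delta_pos":[-0.015,-0.017,0],"fingers":0.03},{"angular":[0,0,0],"delta_pos":[-0.04,-0.045,0],"fingers":0.03},{"angular":[0,0,0],"delta_pos":[-0.067,-0.075,0],"fingers":0.03},{"angular":[0,0,0],"delta_pos":[-0.095,-0.107,0],"fingers":0.03},{"angular":[0,0,0],"delta_pos":[-0.125,-0.14,0],"fingers":0.03},{"angular":[0,0,0],"delta_pos":[-0.152,-0.17,0],"fingers":0.03},{"angular":[0,0,0],"delta_pos":[-0.174,-0.195,0],"fingers":0.03},{"angular":[0,0,0],"delta_pos":[-0.186,-0.209,0],"fingers":0.03}]'
python3 -m handwheel '[{"angular":[0,0,0],"delta_pos":[-0.003,-0.004,0.02],"fingers":0.03},{"angular":[0,0,0],"delta_pos":[-0.004,-0.004,0.05],"fingers":0.03},{"angular":[0,0,0],"delta_pos":[-0.004,-0.004,0.08],"fingers":0.03},{"angular":[0,0,0],"delta_pos":[-0.004,-0.004,0.09],"fingers":0.03},{"angular":[0,0,0],"delta_pos":[-0.004,-0.004,0.09],"fingers":0.03},{"angular":[0,0,0],"delta_pos":[-0.004,-0.004,0.09],"fingers":0.03}]'
python3 -c "
from h import *
print(*rel([.6163,-.1232,.105],173))"
```

```text
clock: 17.25
tcp_pos: [0.6122, -0.1213, 0.2298]
tcp_rot: [[-0.992, 0.125, -0.006], [0.125, 0.992, 0.001], [0.006, 0.0, -1.0]]
wrist_force: [0.4, -0.0, -1.6]
finger_gap: 0.0411
grasp_force: 40.8
clock: 17.85
tcp_pos: [0.6159, -0.1233, 0.1443]
tcp_rot: [[-0.993, 0.122, -0.0], [0.122, 0.993, -0.0], [0.0, -0.0, -1.0]]
wrist_force: [-0.1, -0.2, -0.6]
finger_gap: 0.0407
grasp_force: 40.8
[-0.0004  0.0002  0.0393] -0.006808176919633979
```

```bash
python3 -m handwheel '[{"angular":[0,0,0],"delta_pos":[0,0,0.015],"fingers":0.03},{"angular":[0,0,0],"delta_pos":[0,0,0.028],"fingers":0.03},{"angular":[0,0,0],"delta_pos":[0,0,0.035],"fingers":0.03},{"angular":[0,0,0],"delta_pos":[0,0,0.037],"fingers":0.03},{"angular":[0,0,0],"delta_pos":[0,0,0.038],"fingers":0.03},{"angular":[0,0,0],"delta_pos":[0,0,0.039],"fingers":0.03},{"angular":[0,0,0],"delta_pos":[0,0,0.039],"fingers":0.03}]'; python3 -m handwheel '[{"angular":[0,0,0],"delta_pos":[0,0,0.001],"fingers":0.03},{"angular":[0,0,0],"delta_pos":[0,0,0.001],"fingers":0.03}]'
```

```text
clock: 18.55
tcp_pos: [0.616, -0.1235, 0.1056]
tcp_rot: [[-0.993, 0.122, 0.001], [0.122, 0.993, -0.0], [-0.001, -0.0, -1.0]]
wrist_force: [0.7, -0.5, -1.5]
finger_gap: 0.0411
grasp_force: 40.8
clock: 18.75
tcp_pos: [0.6162, -0.1235, 0.105]
tcp_rot: [[-0.993, 0.122, 0.001], [0.122, 0.993, -0.0], [-0.001, -0.0, -1.0]]
wrist_force: [0.5, -1.0, 0.4]
finger_gap: 0.0413
grasp_force: 41.0
```

```bash
python3 -m handwheel '[{"angular":[0,0,0],"delta_pos":[0,0,0.001],"fingers":0.03},{"angular":[0,0,0],"delta_pos":[0,0,0.001],"fingers":0.03}]'; python3 -m handwheel '[{"angular":[0,0,0],"delta_pos":[0,0,0],"fingers":0.055},{"angular":[0,0,0],"delta_pos":[0,0,0],"fingers":0.065},{"angular":[0,0,0],"delta_pos":[0,0,0],"fingers":0.075},{"angular":[0,0,0],"delta_pos":[0,0,-0.02],"fingers":0.075},{"angular":[0,0,0],"delta_pos":[0,0,-0.06],"fingers":0.075},{"angular":[0,0,0],"delta_pos":[0,0,-0.11],"fingers":0.085},{"angular":[0,0,0],"delta_pos":[0,0,-0.13],"fingers":0.085},{"angular":[0,0,0],"delta_pos":[0,0,-0.13],"fingers":0.085}]'
python3 -c "
from h import *
print(*rel([.4425,.2247,.22],173))"
```

```text
clock: 18.95
tcp_pos: [0.6162, -0.1235, 0.105]
tcp_rot: [[-0.993, 0.122, 0.002], [0.122, 0.993, -0.001], [-0.002, -0.0, -1.0]]
wrist_force: [-1.9, 0.8, 5.0]
finger_gap: 0.0412
grasp_force: 41.5
clock: 19.75
tcp_pos: [0.6176, -0.1239, 0.2389]
tcp_rot: [[-0.992, 0.122, 0.01], [0.122, 0.993, -0.003], [-0.01, -0.002, -1.0]]
wrist_force: [0.2, 0.5, -0.2]
finger_gap: 0.0853
grasp_force: 0.0
[0.2166 0.3247 0.0161] -0.012327802111315123
```

```bash
python3 -m handwheel '[{"angular":[0,0,0],"delta_pos":[0.02,0.03,0],"fingers":0.085},{"angular":[0,0,0],"delta_pos":[0.047,0.07,0],"fingers":0.085},{"angular":[0,0,0],"delta_pos":[0.074,0.11,0],"fingers":0.085},{"angular":[0,0,0],"delta_pos":[0.1,0.15,0],"fingers":0.085},{"angular":[0,0,0],"delta_pos":[0.127,0.19,0],"fingers":0.085},{"angular":[0,0,0],"delta_pos":[0.153,0.23,0],"fingers":0.085},{"angular":[0,0,0],"delta_pos":[0.18,0.27,0],"fingers":0.085},{"angular":[0,0,0],"delta_pos":[0.2,0.3,0],"fingers":0.085}]'
python3 -m handwheel '[{"angular":[0,0,0],"delta_pos":[0.012,0.018,0.01],"fingers":0.085},{"angular":[0,0,0],"delta_pos":[0.016,0.0247,0.016],"fingers":0.085},{"angular":[0,0,0],"delta_pos":[0.016,0.0247,0.016],"fingers":0.085},{"angular":[0,0,0],"delta_pos":[0.016,0.0247,0.016],"fingers":0.085},{"angular":[0,0,0],"delta_pos":[0.016,0.0247,0.016],"fingers":0.085}]'
python3 - <<'E'
from h import *
s=readout.observe();p,d=viewer.read_camera("wrist");cv2.imwrite("pics/w5.png",p[:,:,::-1])
P=cloud("wrist",d,s).reshape(-1,3)
G=P[(abs(P[:,0]-.4425)<.06)&(abs(P[:,1]-.2247)<.06)]
for a,c in((.022,.034),(.056,.068)):
    g=G[(G[:,2]>a)&(G[:,2]<c)];print(a,len(g),(g.min(0)+g.max(0))/2,np.ptp(g,axis=0))
print(*rel([.4425,.2247,.105],173))
p,d=viewer.read_camera("scene");cv2.imwrite("pics/s2.png",cv2.resize(p[150:330,180:480,::-1],None,fx=2.5,fy=2.5))
E
```

```text
clock: 20.55
tcp_pos: [0.4516, 0.2007, 0.2311]
tcp_rot: [[-0.993, 0.121, -0.003], [0.121, 0.993, -0.0], [0.003, -0.001, -1.0]]
wrist_force: [0.1, 1.0, -0.3]
finger_gap: 0.085
grasp_force: 0.0
clock: 21.05
tcp_pos: [0.4418, 0.2242, 0.2171]
tcp_rot: [[-0.992, 0.124, 0.0], [0.124, 0.992, -0.001], [-0.0, -0.0, -1.0]]
wrist_force: [-0.4, 1.9, 0.1]
finger_gap: 0.0852
grasp_force: 0.0
0.022 1819 [0.4377 0.2242 0.028 ] [0.0673 0.0761 0.012 ]
0.056 1621 [0.4427 0.2238 0.0603] [0.0619 0.0615 0.0086]
[-0.0005  0.0005  0.1123] -0.1275477481211169
```

View pics/w5.png

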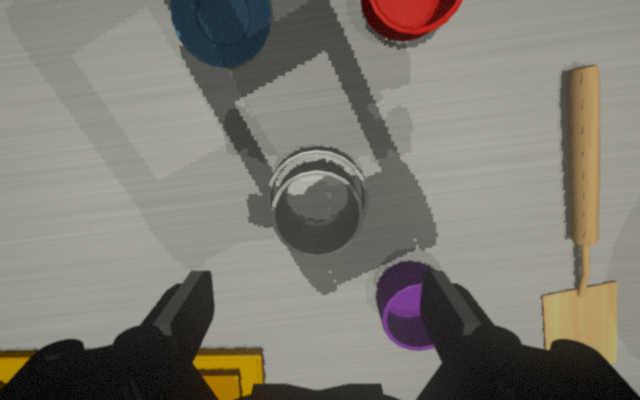

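View pics/s2.png

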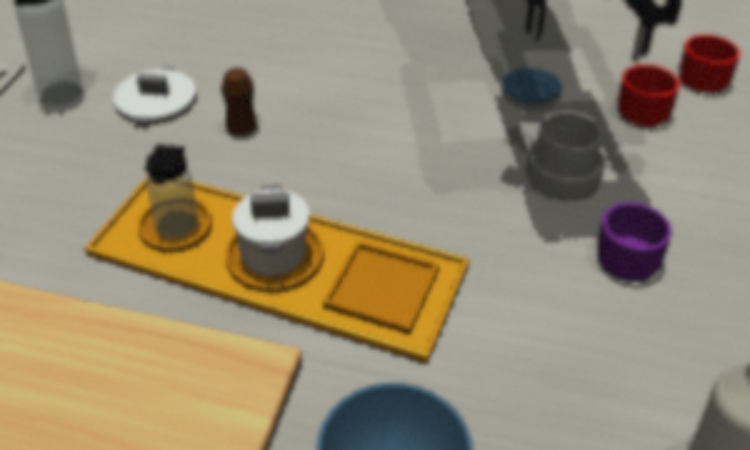

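Scene crop: the pitcher stands in the small well at (172,215) and the lidded bowl in the large well at (272,235); the square well at (385,287) is free. In the wrist view the nested cups at (318,210) are centred between the fingers. Grip only the inner cup's upper part.

```bash
python3 -m handwheel '[{"angular":[0,0,0],"delta_pos":[-0.0005,0,0.03],"fingers":0.085},{"angular":[0,0,0],"delta_pos":[-0.0005,0,0.065],"fingers":0.085},{"angular":[0,0,0],"delta_pos":[-0.0005,0,0.095],"fingers":0.085},{"angular":[0,0,0],"delta_pos":[-0.0005,0,0.11],"fingers":0.085},{"angular":[0,0,0],"delta_pos":[-0.0005,0,0.112],"fingers":0.085},{"angular":[0,0,0],"delta_pos":[-0.0005,0,0.112],"fingers":0.085},{"angular":[0,0,0],"delta_pos":[-0.0005,0,0.112],"fingers":0.05},{"angular":[0,0,0],"delta_pos":[-0.0005,0,0.112],"fingers":0.05}]' 40
python3 -m handwheel '[{"angular":[0,0,0],"delta_pos":[0,0,0],"fingers":0.05},{"angular":[0,0,0],"delta_pos":[0,0,0],"fingers":0.05},{"angular":[0,0,0],"delta_pos":[0,0,0],"fingers":0.05},{"angular":[0,0,0],"delta_pos":[0,0,0],"fingers":0.05}]'
```

```text
clock: 21.95
tcp_pos: [0.4429, 0.2255, 0.1075]
tcp_rot: [[-0.992, 0.122, 0.004], [0.122, 0.992, 0.001], [-0.004, 0.002, -1.0]]
wrist_force: [0.4, 0.8, 0.9]
finger_gap: 0.0617
grasp_force: 43.6
clock: 22.35
tcp_pos: [0.443, 0.2256, 0.1074]
tcp_rot: [[-0.993, 0.122, 0.005], [0.122, 0.993, 0.001], [-0.004, 0.002, -1.0]]
wrist_force: [0.7, 0.1, 5.4]
finger_gap: 0.0618
grasp_force: 44.1
```

```bash
python3 -m handwheel '[{"angular":[0,0,0],"delta_pos":[0,0,-0.005],"fingers":0.05},{"angular":[0,0,0],"delta_pos":[0,0,-0.012],"fingers":0.05},{"angular":[0,0,0],"delta_pos":[0,0,-0.022],"fingers":0.05},{"angular":[0,0,0],"delta_pos":[0,0,-0.035],"fingers":0.05},{"angular":[0,0,0],"delta_pos":[0,0,-0.055],"fingers":0.05},{"angular":[0,0,0],"delta_pos":[0,0,-0.08],"fingers":0.05},{"angular":[0,0,0],"delta_pos":[0,0,-0.1],"fingers":0.05},{"angular":[0,0,0],"delta_pos":[0,0,-0.1],"fingers":0.05}]'
python3 - <<'E'
from h import *
s=readout.observe();p,d=viewer.read_camera("scene");cv2.imwrite("pics/s3.png",cv2.resize(p[130:330,180:500,::-1],None,fx=2.4,fy=2.4))
print(*rel([.6415,.0852,.15],173))
E
```

```text
clock: 23.15
tcp_pos: [0.4433, 0.2259, 0.2097]
tcp_rot: [[-0.992, 0.122, 0.008], [0.122, 0.993, 0.003], [-0.008, 0.004, -1.0]]
wrist_force: [0.3, -0.6, -0.8]
finger_gap: 0.0618
grasp_force: 43.7
[-0.2145 -0.1151  0.058 ] -0.013250547010017044
```

View pics/s3.png

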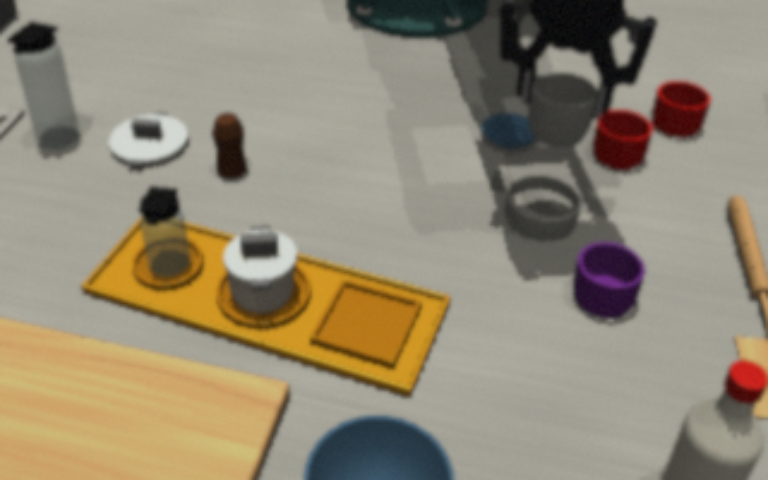

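The inner cup is out, hanging at (563,110); the outer cup stays at (542,207). Carry it to the square well.

```bash
python3 -m handwheel '[{"angular":[0,0,0],"delta_pos":[-0.02,-0.01,0],"fingers":0.05},{"angular":[0,0,0],"delta_pos":[-0.055,-0.03,0],"fingers":0.05},{"angular":[0,0,0],"delta_pos":[-0.095,-0.051,0],"fingers":0.05},{"angular":[0,0,0],"delta_pos":[-0.135,-0.072,0],"fingers":0.05},{"angular":[0,0,0],"delta_pos":[-0.17,-0.091,0],"fingers":0.05},{"angular":[0,0,0],"delta_pos":[-0.2,-0.107,0.01],"fingers":0.05},{"angular":[0,0,0],"delta_pos":[-0.214,-0.115,0.03],"fingers":0.05},{"angular":[0,0,0],"delta_pos":[-0.214,-0.115,0.05],"fingers":0.05}]'
python3 -m handwheel '[{"angular":[0,0,0],"delta_pos":[0,0,0],"fingers":0.05},{"angular":[0,0,0],"delta_pos":[0,0,0],"fingers":0.05},{"angular":[0,0,0],"delta_pos":[0,0,0],"fingers":0.05}]'
python3 -c "
from h import *
print(*rel([.6413,.0852,.1044],173))"
```

```text
clock: 24.0
tcp_pos: [0.6412, 0.0827, 0.1526]
tcp_rot: [[-0.992, 0.125, -0.001], [0.125, 0.992, -0.001], [0.001, -0.001, -1.0]]
wrist_force: [0.7, 0.4, -1.6]
finger_gap: 0.0619
grasp_force: 43.7
clock: 24.3
tcp_pos: [0.64, 0.0854, 0.1561]
tcp_rot: [[-0.993, 0.122, 0.001], [0.122, 0.993, 0.0], [-0.001, 0.0, -1.0]]
wrist_force: [-0.2, 1.0, -1.2]
finger_gap: 0.0617
grasp_force: 43.9
[-0.0012 -0.      0.0517] 0.021227253470243568
```

```bash
python3 -m handwheel '[{"angular":[0,0,0],"delta_pos":[-0.001,0,0.02],"fingers":0.05},{"angular":[0,0,0],"delta_pos":[-0.001,0,0.038],"fingers":0.05},{"angular":[0,0,0],"delta_pos":[-0.001,0,0.046],"fingers":0.05},{"angular":[0,0,0],"delta_pos":[-0.001,0,0.049],"fingers":0.05},{"angular":[0,0,0],"delta_pos":[-0.001,0,0.05],"fingers":0.05},{"angular":[0,0,0],"delta_pos":[-0.001,0,0.051],"fingers":0.05},{"angular":[0,0,0],"delta_pos":[-0.001,0,0.051],"fingers":0.05}]'; python3 -m handwheel '[{"angular":[0,0,0],"delta_pos":[0,0,0.001],"fingers":0.05},{"angular":[0,0,0],"delta_pos":[0,0,0.001],"fingers":0.05}]'
```

```text
clock: 25.0
tcp_pos: [0.6414, 0.0849, 0.1052]
tcp_rot: [[-0.993, 0.122, 0.002], [0.122, 0.993, -0.0], [-0.002, 0.0, -1.0]]
wrist_force: [0.3, 0.5, -0.0]
finger_gap: 0.0617
grasp_force: 43.9
clock: 25.2
tcp_pos: [0.6414, 0.0848, 0.1045]
tcp_rot: [[-0.993, 0.122, 0.002], [0.122, 0.993, 0.0], [-0.002, 0.0, -1.0]]
wrist_force: [-0.8, 0.1, 2.1]
finger_gap: 0.0616
grasp_force: 44.1
```

Contact at the expected height; release and rise.

```bash
python3 -m handwheel '[{"angular":[0,0,0],"delta_pos":[0,0,0.0005],"fingers":0.05},{"angular":[0,0,0],"delta_pos":[0,0,0.0005],"fingers":0.068},{"angular":[0,0,0],"delta_pos":[0,0,0.0005],"fingers":0.078},{"angular":[0,0,0],"delta_pos":[0,0,0.0005],"fingers":0.083},{"angular":[0,0,0],"delta_pos":[0,0,-0.02],"fingers":0.083},{"angular":[0,0,0],"delta_pos":[0,0,-0.06],"fingers":0.083},{"angular":[0,0,0],"delta_pos":[0,0,-0.11],"fingers":0.083},{"angular":[0,0,0],"delta_pos":[0,0,-0.15],"fingers":0.083}]'
python3 -m handwheel '[{"angular":[0,0,0],"delta_pos":[0.03,0,-0.03],"fingers":0.083},{"angular":[0,0,0],"delta_pos":[0.08,0,-0.03],"fingers":0.083},{"angular":[0,0,0],"delta_pos":[0.13,0,-0.03],"fingers":0.083},{"angular":[0,0,0],"delta_pos":[0.18,0,-0.03],"fingers":0.083},{"angular":[0,0,0],"delta_pos":[0.2,0,-0.03],"fingers":0.083},{"angular":[0,0,0],"delta_pos":[0.2,0,-0.03],"fingers":0.083},{"angular":[0,0,0],"delta_pos":[0.2,0,-0.03],"fingers":0.083}]'
python3 - <<'E'
from h import *
s=readout.observe();p,d=viewer.read_camera("scene");a=cv2.resize(p[150:320,180:480,::-1],None,fx=2.4,fy=2.4)
p,d=viewer.read_camera("top");X=cloud("top",d).reshape(-1,3)
cv2.imwrite("pics/f.png",a);cv2.imwrite("pics/f2.png",cv2.resize(p[70:260,140:500,::-1],None,fx=2.2,fy=2.2))
for n,c,h in(("cup",(.6415,.0852),.059),("pit",(.6163,-.1235),.094),("lid",(.629,-.02),.081)):
    q=X[(abs(X[:,:2]-c)<.045).all(1)&(X[:,2]>h-.012)&(X[:,2]<h+.01)];print(n,len(q),(q.min(0)+q.max(0))/2,q[:,2].max())
E
```

```text
clock: 26.0
tcp_pos: [0.641, 0.0848, 0.2555]
tcp_rot: [[-0.993, 0.122, 0.001], [0.122, 0.993, -0.0], [-0.001, 0.0, -1.0]]
wrist_force: [0.3, 0.9, 0.3]
finger_gap: 0.0833
grasp_force: 0.0
clock: 26.7
tcp_pos: [0.4427, 0.1092, 0.2834]
tcp_rot: [[-0.993, 0.122, 0.002], [0.122, 0.993, -0.0], [-0.002, 0.0, -1.0]]
wrist_force: [0.5, -0.4, 0.9]
finger_gap: 0.0831
grasp_force: 0.0
cup 113 [0.6408 0.0864 0.055 ] 0.06287829651435328
pit 223 [ 0.6176 -0.1217  0.0911] 0.09953063487340486
lid 76 [ 0.6273 -0.0179  0.0795] 0.08943131451810471
```

View pics/f.png

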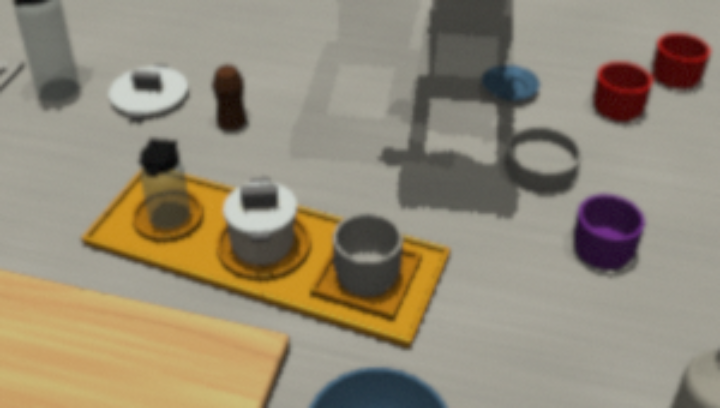

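View pics/f2.png

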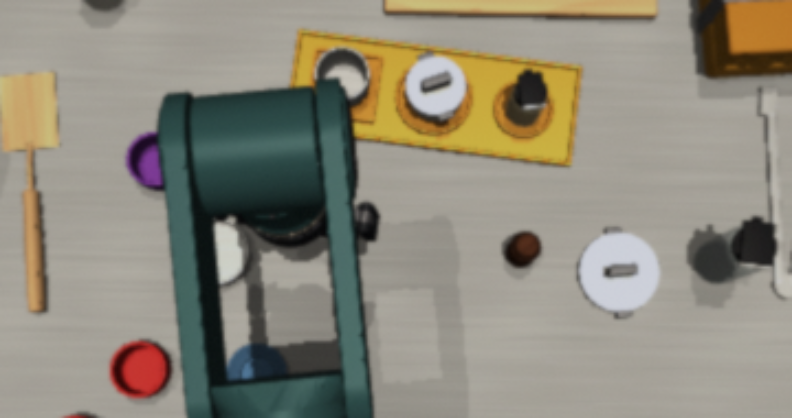

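The final views show the cup upright in the square well, the lidded bowl in the large well and the pitcher in the small well. The outer cup, tall pitcher and large lid have not moved.

```bash
python3 -c "
from station import ticket
print(ticket.hand_in())"
```

```text
the job is handed in; nothing more can be done
None
```

The lunch tray is packed and the job is handed in at about 27 s of the 118 s allowed: lidded bowl in the large well, short pitcher in the small one, inner cup in the square one, with the tall pitcher, large lid and outer cup left in place.

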